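# Slide the power bank between socket block and jar onto its charging mat

### The arm

A 6-joint arm with a two-finger parallel gripper is mounted at the origin on the work surface. World frame = base frame: x ahead of the robot, y to its left, z up, the work surface at z = 0. Lengths are in m, angles in rad, forces in N, time in s.
With the tool pointing down it reaches from about 0.35 to 0.775 m from the base axis. Payload 5.5 kg.
Tool frame: the origin (TCP) lies midway between the tips of the shut fingers; the grasp point (between the pads) lies 19 mm behind it; z points along the fingers, x is the direction in which the jaws open and shut, and the axes are right-handed (so a half turn about z gives the same grasp; the last joint's range is limited). The gripper opens to 85 mm and grips with 20 to 120 N. Pads are 22 mm wide; open, the fingers measure 114 mm over their backs; the gripper's body (76 mm by 85 mm) begins 54 mm behind the grasp point. The pads swing forward as they close: fully open they stand 13 mm farther back than shut.
Start: joints at [-0.14, 0.313, 0.046, 1.304, 0, 1.431], TCP at [0.575, -0, 0.231] pointing down, gripper open.
Joint ranges: [-2.76, 2.76], [-0.86, 1.69], [-1.03, 1.26], [-2.2, 2.34], [-1.47, 1.5], [-3.14, 3.14]. Speed limits (rad/s): [2.57, 2.57, 3.14, 3.14, 3.14, 3.14].

### API

Orientations are given as a unit quaternion [w, x, y, z].
In Python, from workcell import env gives the robot as it stands. The module is installed in compiled form; this text tells all that it offers.
- The arm moves only by the tool apply_moves, never from a script. Its argument "moves" is a list of rows, each a list of 3 entries, a list of its own where there are three numbers: the shift along the tool's x, y, z in cm, then the turn about the tool's z in degrees, then the opening, from 0 (shut) to 1 (fully open). In form: [[[x, y, z], yaw, gripper], ...]. A call has exactly 10 rows; each row is the pose to reach, as a shift and turn from the pose commanded when the call began, along the tool's axes at that moment; what a row does not reach only later rows make up. A row lasts 1/8 s, in which the tool goes at most 62.5 mm and 10.7 degrees, less where a joint would pass 70% of its speed; a pose out of reach is approached as far as the arm can. A call with a gripper value outside its range is refused whole. The fingers move at their own pace and stop on an object; "squeeze" is the grip in N (left out, the last holds). Time passes only in rows, so rows that repeat a pose let the fingers close, or fill a call up. It gives the time, the measured TCP pose, the force and the opening at its end, in the units of the state.
- env.get_state(): the state, without advancing time (a new reading comes with each control period).
- env.read_camera(name): name is "scene" or "side" or "wrist"; returns a dict with "pixels" (384x512x3 uint8, red, green, blue), "fov_y" (degrees; the focal length in pixels is half the picture's height over the tangent of half this angle, whatever the lens; pixels are square), "cx", "cy" (the principal point, pixels), "world_from_camera" (4x4, takes a point from camera to world coordinates); the wrist camera has in their place "hand_eye" (4x4, takes a point from camera to tool coordinates, whose origin is the TCP and whose axes are the tool frame's). Camera axes: x right, y down, z forward; pixel columns grow to the right and rows downward; lengths in m; the calibration is good to about 2 mm. A picture is of the moment at which its call begins: read the wrist's pose just before it. There is no depth.
- env.hand_in(): hands the job in, once; it reports no verdict.
The state is a dict: "clock": time; "joint_pos": joint angles; "qvel": joint speeds; "tau": joint torques, N m; "tcp_pos": TCP position; "orientation": TCP orientation; "wrist_force": force on the tool from outside, world axes, zero at the start; "ft_torque": the same for the moment, N m; "finger_gap": finger opening in m.
Only numpy, scipy, OpenCV 4.12 (cv2) and the standard library are available. Lean on these libraries where they do the work, as an engineer would, in place of code of your own. Each camera call takes 0.05 s, during which the arm holds its last target.

### The job

Push the orange power bank along the counter with the fingertips, long way first, through the narrow gap between the black socket block and the blue jar, and on until it lies wholly on the grey charging mat on the other side, then take the hand away. Only push it: never pick it up, tip it or squeeze it, push gently so that it is not forced against the block or jar, and do not bump those two with the hand. Leave the mug, stapler and notes alone.

Things in the scene. Friction and masses are not known exactly. Their poses are not given: they have to be found in the camera images.
- bank: Orange power bank with a white panel on top, a flat loose box 70 mm (its x) by 110 mm (its y) by 24 mm high, 0.2 to 0.4 kg, with rounded edges. It lies flat and slides freely (a push of 1 to 4 N). Origin at the centre of its underside. It starts on one side (+y or -y) of the gap and must end on the other.
- corner0 (a point): Corner of the power bank's underside at its own x = 35, y = 55 mm
- corner1 (a point): Corner of the power bank's underside at its own x = 35, y = -55 mm
- corner2 (a point): Corner of the power bank's underside at its own x = -35, y = -55 mm
- corner3 (a point): Corner of the power bank's underside at its own x = -35, y = 55 mm
- socket_block: Black power socket block with two grey sockets on top, 70 mm (its x) by 90 mm (its y) by 45 mm high, screwed down. Origin at the centre of its underside. The jar stands exactly along its x axis (on the + or the - side), centre to centre 148 mm, so the gap is 78 mm wide and is passed along the block's y axis. Its turn differs from start to start.
- jar: Squat round blue ceramic jar with a white lid, 70 mm in diameter and 50 mm high with its knob, stuck to the counter. Origin at the centre of its underside.
- mat: Thin grey charging mat with a green border, 120 mm (its x) by 160 mm (its y), 1 mm thick, stuck down; things slide on it as on the counter, with no step to climb. Origin at the centre of its underside. Its y axis is parallel to the socket block's; its centre lies 175 to 195 mm from the middle of the gap and up to 20 mm to the side of the gap's centre line, with the power bank starting about as far on the other side.
- mug: White mug, 80 mm in diameter, 90 mm high, loose; leave it. Origin at the centre of its underside.
- stapler: Red and black stapler lying down, 40 mm (its x) by 130 mm (its y) by 39 mm high, loose; leave it. Origin at the centre of its underside.
- notes: Block of yellow notes 76 by 76 by 30 mm, loose; leave it. Origin at the centre of its underside.
Mind the look-alikes: they are no part of the job. What is shaped like the socket_block but pink is not meant.

How it is judged:
On the way:
1. the power bank is in the gap, its middle between the socket block and the jar (horizontal distance between bank and socket_block below 0.08 m and horizontal distance between bank and jar below 0.08 m and angle between the y axis of bank and the y axis of socket_block, either way round below 0.2 rad), for 0.05 s.
At the end, for the whole second after the job is handed in: All four corners of the power bank's underside lie on the charging mat (3 mm over its edge is allowed), and it lies flat on the counter and at rest (x of corner0 in the frame of mat between -0.063 and 0.063 m and y of corner0 in the frame of mat between -0.083 and 0.083 m and x of corner1 in the frame of mat between -0.063 and 0.063 m and y of corner1 in the frame of mat between -0.083 and 0.083 m and x of corner2 in the frame of mat between -0.063 and 0.063 m and y of corner2 in the frame of mat between -0.083 and 0.083 m and x of corner3 in the frame of mat between -0.063 and 0.063 m and y of corner3 in the frame of mat between -0.083 and 0.083 m and height (world z) of bank below 0.004 m and angle between bank's own z axis and vertical below 0.05 rad and linear speed of bank below 0.01 m/s); the robot touches nothing.
It fails at once if the power bank is lifted (8 mm) or tipped (height (world z) of bank above 0.008 m or angle between bank's own z axis and vertical above 0.2 rad).
It fails at once if the power bank is squeezed or shoved with more than 25 N (contact force between the fingers and bank above 25 N).
It fails at once if the power bank is forced against the socket block or jar with more than 15 N (contact force between bank and socket_block above 15 N or contact force between bank and jar above 15 N).
It fails at once if the robot bumps the socket block or the jar (more than 5 N) (contact force between any of the arm, the fingers and socket_block above 5 N or contact force between any of the arm, the fingers and jar above 5 N).
It fails at once if the mug, the stapler or the notes are moved by more than 15 mm (distance of any of mug, stapler, notes from where it was at the start of the episode above 0.015 m).
It also fails if it takes over 72 s, if anything falls off the work surface, if the arm or the gripper's body presses on something with over 40 N, if the wrist force passes 120 N, or if a joint passes its speed limit or range.

## Working session

There is one attempt and no reset: what is moved stays moved. The work goes in short steps, Python scripts to look and compute and a tool call to move; the robot and the scene stay as the last step left them, time stands still between calls to the robot, and variables do not carry over. Pictures are saved under pics/ and viewed, and the job is handed in when it is done.

Besides the shell and the picture viewer there is one more tool, called as name([rows], argument=value, ...), one row to a line, values as JSON. apply_moves: Moves the arm, as the interface text tells. Its arguments: {"type":"object","properties":{"moves":{"type":"array","items":{"type":"array"}},"squeeze":{"type":"number"}},"required":["moves"]}

```bash
mkdir -p pics
cat > look.py <<'E'
import sys,cv2,numpy as np
from workcell import env
tag=sys.argv[1]
s=env.get_state()
print({k:np.round(s[k],4).tolist() for k in ("clock","joint_pos","tcp_pos","orientation","wrist_force","finger_gap")})
import pickle
out={'state':s}
for n in sys.argv[2:]:
    s=env.get_state()
    c=env.read_camera(n); c['state']=s
    pickle.dump(c,open(f'{tag}_{n}.pkl','wb'))
    cv2.imwrite(f'pics/{tag}_{n}.png',cv2.cvtColor(c['pixels'],cv2.COLOR_RGB2BGR))
    print(n,c['fov_y'],c['cx'],c['cy'],np.round(c.get('world_from_camera',c.get('hand_eye')),4).tolist())
E
python3 look.py a scene side wrist
```

```text
{'clock': 0.0, 'joint_pos': [-0.1396, 0.314, 0.045, 1.3036, -0.0, 1.4312], 'tcp_pos': [0.5745, 0.0001, 0.2304], 'orientation': [-0.0001, 1.0, -0.0, -0.0009], 'wrist_force': [-0.0546, -0.7458, 0.4405], 'finger_gap': 0.0856}
scene 46.88183971295465 255.57266950808352 193.35029369115387 [[-0.5518, 0.7255, -0.4112, 0.9828], [0.8338, 0.4879, -0.2582, 0.3212], [0.0133, -0.4854, -0.8742, 0.9647], [0.0, 0.0, 0.0, 1.0]]
side 51.492340225881065 263.39656625176434 197.30335284603603 [[-0.9932, -0.0556, 0.1025, 0.4514], [-0.1145, 0.6293, -0.7686, 0.6572], [-0.0217, -0.7751, -0.6314, 0.5748], [0.0, 0.0, 0.0, 1.0]]
wrist 62.16653247149532 258.07532331933 190.8455867262626 [[1.0, -0.0005, 0.0004, 0.0008], [0.0003, 0.9485, 0.3168, -0.0818], [-0.0005, -0.3168, 0.9485, -0.1426], [0.0, 0.0, 0.0, 1.0]]
```

View pics/a_scene.png

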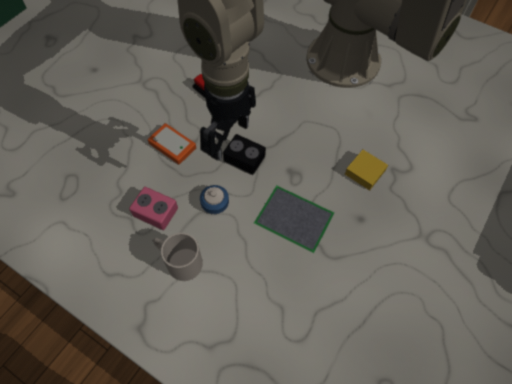

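View pics/a_side.png

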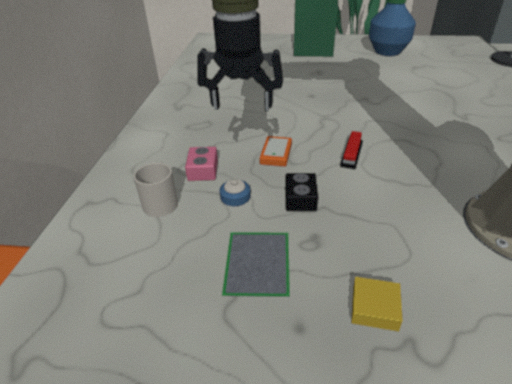

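View pics/a_wrist.png

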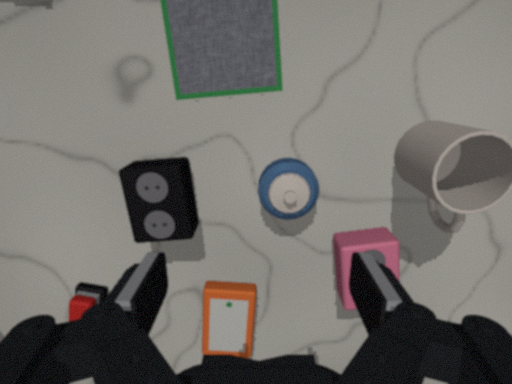

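The black block is at scene (244,153), side (301,192) and wrist (160,200). The pink look-alike is at scene (154,207), side (202,163) and wrist (365,265). The only orange bank is at scene (172,143), side (277,150) and wrist (229,320). The blue jar is at side (235,192), and the blue vase in the background isn't it. I'll use the black block, the squat jar and the bank. Next is a close crop and measurement.

```bash
cat > geo.py <<'E'
import pickle,cv2,numpy as np
from scipy.spatial.transform import Rotation as R
def cam(tag,n):
    c=pickle.load(open(f'{tag}_{n}.pkl','rb'))
    h=c['pixels'].shape[0]; c['f']=h/2/np.tan(np.radians(c['fov_y'])/2)
    if 'hand_eye' in c:
        s=c['state'];q=s['orientation'];T=np.eye(4);T[:3,:3]=R.from_quat([q[1],q[2],q[3],q[0]]).as_matrix();T[:3,3]=s['tcp_pos']
        c['T']=T@np.array(c['hand_eye'])
    else: c['T']=np.array(c['world_from_camera'])
    return c
def w(c,uv,z):
    uv=np.atleast_2d(np.asarray(uv,float))
    d=np.c_[(uv[:,0]-c['cx'])/c['f'],(uv[:,1]-c['cy'])/c['f'],np.ones(len(uv))]@c['T'][:3,:3].T
    o=c['T'][:3,3]; return (o+d*((z-o[2])/d[:,2])[:,None])[:,:2]
def p(c,X):
    X=np.atleast_2d(X); q=(X-c['T'][:3,3])@c['T'][:3,:3]
    return np.c_[c['cx']+c['f']*q[:,0]/q[:,2],c['cy']+c['f']*q[:,1]/q[:,2]]
def warp(c,z,x0,x1,y0,y1,ppm=1000):
    # top-down picture of plane z: column = (y1-y)*ppm , row=(x1-x)*ppm
    W=int((y1-y0)*ppm);H=int((x1-x0)*ppm)
    src=p(c,[[x1,y1,z],[x1,y0,z],[x0,y0,z],[x0,y1,z]]).astype(np.float32)
    M=cv2.getPerspectiveTransform(src,np.float32([[0,0],[W,0],[W,H],[0,H]]))
    return cv2.warpPerspective(c['pixels'],M,(W,H),flags=cv2.INTER_CUBIC)
def blob(c,mask,z):
    n,l,st,ce=cv2.connectedComponentsWithStats(mask.astype(np.uint8)); i=1+np.argmax(st[1:,4])
    m=(l==i).astype(np.uint8); cnt=max(cv2.findContours(m,cv2.RETR_EXTERNAL,cv2.CHAIN_APPROX_NONE)[0],key=len)
    hull=cv2.convexHull(cnt)[:,0,:]
    return ce[i],st[i],hull,cnt[:,0,:]
E
cat > m1.py <<'E'
from geo import *
import sys
tag=sys.argv[1]
for n in sys.argv[2:]:
    c=cam(tag,n); hsv=cv2.cvtColor(c['pixels'],cv2.COLOR_RGB2HSV); H,S,V=cv2.split(hsv)
    for nm,mask,z in (('mat',(H>45)&(H<80)&(S>120)&(V>60),0.001),('bank',(H>4)&(H<16)&(S>150),0.022),('jar',(H>98)&(H<118)&(S>100),0.0),('black',V<45,0.045)):
        if n in('side','scene'):
            b=np.zeros_like(mask); (slice(120,310),slice(130,420))
            if n=='side': b[125:310,130:330]=1
            else: b[120:260,140:340]=1
            mask=mask&b
        if mask.sum()<30: continue
        ce,st,h,cnt=blob(c,mask,z)
        P=w(c,cnt,z).astype(np.float32)*1000
        r=cv2.minAreaRect(P)
        print(n,nm,st,np.round(ce),'rect ctr',np.round(r[0],1),'size',np.round(r[1],1),'ang',round(r[2],1))
E
python3 m1.py a scene side wrist
python3 - <<'E'
from geo import *
for n in('scene','side','wrist'):
    im=warp(cam('a',n),0.0,0.35,0.8,-0.35,0.4)
    cv2.imwrite(f'pics/a_warp_{n}.png',im[...,::-1])
E
```

```text
scene mat [255 187  78  65 203] [293. 226.] rect ctr [533.2 150.4] size [115.  155.8] ang 4.9
scene bank [148 124  48  40 466] [172. 146.] rect ctr [ 535.9 -221.3] size [115.7  73.6] ang 85.9
scene jar [201 187  27  26 270] [214. 204.] rect ctr [600.7 -39.1] size [69.9 64.5] ang 36.9
scene black [222 135  43  39 868] [244. 155.] rect ctr [471.8 -38.3] size [86.6 98.4] ang 5.0
side mat [223 233  66  63 276] [258. 273.] rect ctr [534.2 152.4] size [115.9 154.2] ang 4.7
side bank [260 137  31  29 312] [275. 156.] rect ctr [ 532.1 -209.3] size [130.   67.9] ang 85.7
side jar [221 184  29  21 334] [235. 197.] rect ctr [611.  -48.1] size [65.7 72.4] ang 11.3
side black [286 174  32  37 821] [301. 194.] rect ctr [459.2 -16.3] size [ 65.  124.6] ang 4.1
wrist mat [162   0 119  99 961] [224.  62.] rect ctr [538.1 120.3] size [117.6  97.1] ang 4.5
wrist bank [ 203  282   53   76 1554] [229. 310.] rect ctr [ 534.7 -220. ] size [121.3  67.6] ang 85.9
wrist jar [ 259  159   59   60 1206] [287. 183.] rect ctr [611.5 -40.7] size [71.1 76.2] ang 25.3
wrist black [    0   253   512   131 28370] [254. 345.] rect ctr [ 571.1 -203.5] size [694.9 199.4] ang 0.1
```

Run:
```python
from geo import *
c=cam('a','side');im=c['pixels'][120:310,130:330,::-1]
cv2.imwrite('pics/a_crop.png',cv2.resize(im,None,fx=3,fy=3,interpolation=cv2.INTER_CUBIC))
```

```text
(no output)
```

View pics/a_crop.png

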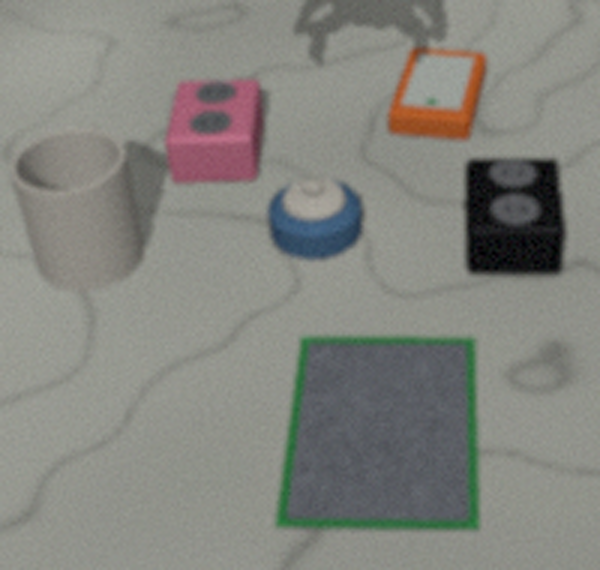

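View pics/a_warp_side.png

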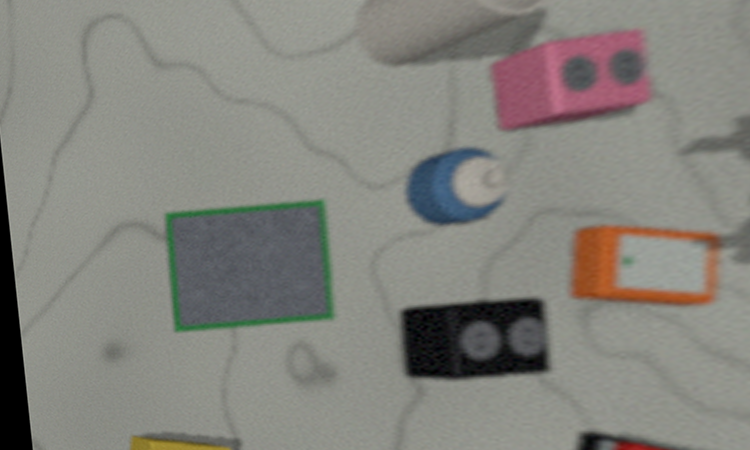

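```bash
cat > fit.py <<'E'
from geo import *
from scipy.optimize import minimize
import sys
def boxpts(x,y,th,a,b,h):
    cth,s=np.cos(th),np.sin(th); o=[]
    for z in (0,h):
        for i,j in((1,1),(1,-1),(-1,-1),(-1,1)):
            u,v=i*a/2,j*b/2; o.append([x+cth*u-s*v,y+s*u+cth*v,z])
    return np.array(o)
def cyl(x,y,r,h):
    t=np.linspace(0,2*np.pi,40,endpoint=False)
    return np.r_[np.c_[x+r*np.cos(t),y+r*np.sin(t),0*t],np.c_[x+r*np.cos(t),y+r*np.sin(t),0*t+h]]
K=6
def masks(n,c):
    H,S,V=cv2.split(cv2.cvtColor(cv2.GaussianBlur(c['pixels'],(3,3),0),cv2.COLOR_RGB2HSV))
    return dict(mat=(H>45)&(H<85)&(S>90),bank=(H>3)&(H<18)&(S>120),jar=(H>98)&(H<118)&(S>90),block=(V<50))
def fit(tag,cams,nm,x0,pts,pad=18):
    dat=[]
    for n in cams:
        c=cam(tag,n); h0=p(c,pts(x0)); lo=np.floor(h0.min(0)-pad).astype(int);hi=np.ceil(h0.max(0)+pad).astype(int)
        lo=np.maximum(lo,0);hi=np.minimum(hi,[512,384])
        m=masks(n,c)[nm][lo[1]:hi[1],lo[0]:hi[0]].astype(np.uint8)
        nn,l,st,ce=cv2.connectedComponentsWithStats(m)
        if nn<2: continue
        m=(l==1+np.argmax(st[1:,4])).astype(np.uint8)
        # fill to hull
        cnt=np.vstack(cv2.findContours(m,cv2.RETR_EXTERNAL,cv2.CHAIN_APPROX_NONE)[0])
        big=cv2.resize(m*255,None,fx=K,fy=K,interpolation=cv2.INTER_CUBIC)>127
        cc=np.vstack(cv2.findContours(big.astype(np.uint8),cv2.RETR_EXTERNAL,cv2.CHAIN_APPROX_NONE)[0])
        t=np.zeros(big.shape,np.uint8); cv2.fillConvexPoly(t,cv2.convexHull(cc),1)
        dat.append((c,lo,cv2.GaussianBlur(t.astype(np.float32),(0,0),4)))
    def cost(x,per=False):
        o=[]
        for c,lo,t in dat:
            q=(p(c,pts(x))-lo+0.5)*K-0.5
            h=cv2.convexHull(q.astype(np.float32)); r=np.zeros(t.shape,np.uint8)
            cv2.fillConvexPoly(r,np.round(h*16).astype(np.int32),1,cv2.LINE_8,4)
            r=cv2.GaussianBlur(r.astype(np.float32),(0,0),4)
            o.append(((r-t)**2).sum()/t.sum())
        return o if per else sum(o)
    n=len(x0); sx=np.vstack([x0]+[np.array(x0)+d for d in np.diag([.01,.01,.1][:n])])
    r=minimize(cost,x0,method='Nelder-Mead',options=dict(initial_simplex=sx,xatol=1e-5,fatol=1e-6))
    return r.x,cost(r.x,True)
OBJ=dict(mat=([.534,.151,.08],lambda x:boxpts(*x,.12,.16,.001)),bank=([.535,-.22,-.07],lambda x:boxpts(*x,.07,.11,.023)),
 block=([.46,-.03,.08],lambda x:boxpts(*x,.07,.09,.045)),jar=([.61,-.042],lambda x:cyl(*x,.035,.03)))
def show(tag,cams,nm,x0=None,**k):
    b,pt=OBJ[nm]; x,e=fit(tag,cams,nm,b if x0 is None else x0,pt,**k)
    print(nm,cams,np.round(x[:2]*1000,1),np.round(np.degrees(x[2:]),2),np.round(e,3)); return x
if __name__=='__main__':
    for nm,cs in (('mat',['scene','side']),('bank',['scene','side','wrist']),('block',['side','wrist']),('jar',['scene','side','wrist'])):
        for c in cs: show('a',[c],nm)
        show('a',cs,nm)
E
python3 fit.py
```

```text
mat ['scene'] [532.4 150.5] [4.64] [0.006]
mat ['side'] [534.6 151. ] [4.73] [0.01]
mat ['scene', 'side'] [533.6 150.7] [4.55] [0.01  0.013]
bank ['scene'] [ 531.2 -226.6] [-4.56] [0.013]
bank ['side'] [ 532.4 -225.5] [-2.32] [0.044]
bank ['wrist'] [ 534.1 -227.6] [-4.1] [0.012]
bank ['scene', 'side', 'wrist'] [ 533.1 -226.6] [-4.04] [0.024 0.048 0.024]
block ['side'] [461.4 -46.6] [3.57] [0.104]
block ['wrist'] [463.6 -46.1] [4.02] [0.079]
block ['side', 'wrist'] [462.2 -46.2] [3.74] [0.105 0.081]
jar ['scene'] [605.4 -34.6] [] [0.228]
jar ['side'] [610.  -40.8] [] [0.377]
jar ['wrist'] [609.5 -34.4] [] [0.086]
jar ['scene', 'side', 'wrist'] [608.5 -33.5] [] [0.236 0.393 0.092]
```

Run:
```python
from geo import *
c=cam('a','side')
print('stapler',w(c,[[345,165],[356,165],[349,134],[362,134]],0.02))
```

```text
stapler [[ 0.35790238 -0.15921164]
 [ 0.33145713 -0.16141798]
 [ 0.3408247  -0.30921145]
 [ 0.30594161 -0.3119164 ]]
```

apply_moves([
  [[-1,2.2,1.3],0,0],
  [[-2.2,4.6,2.6],-1,0],
  [[-3.4,7.2,4],-2,0],
  [[-4.6,10,5.5],-3,0],
  [[-6,13,7.2],-4,0],
  [[-7.5,16,9],-4.6,0],
  [[-9,19,10.8],-4.6,0],
  [[-10,21.5,12.2],-4.6,0],
  [[-10.6,22.7,13.1],-4.6,0],
  [[-10.6,22.7,13.1],-4.6,0],
])

```text
clock: 1.4
tcp_pos: [0.4683, -0.2271, 0.0996]
orientation: [-0.001, 0.999, 0.039, -0.001]
wrist_force: [-0.3, -0.5, 0.3]
finger_gap: -0.0001
```

```bash
python3 look.py b side wrist scene
```

```text
{'clock': 1.4, 'joint_pos': [-0.6059, 0.2893, -0.3229, 0.9602, 0.0003, 0.886], 'tcp_pos': [0.4683, -0.2271, 0.0996], 'orientation': [-0.0006, 0.9992, 0.0394, -0.0006], 'wrist_force': [-0.2712, -0.4631, 0.2775], 'finger_gap': -0.0001}
side 51.492340225881065 263.39656625176434 197.30335284603603 [[-0.9932, -0.0556, 0.1025, 0.4514], [-0.1145, 0.6293, -0.7686, 0.6572], [-0.0217, -0.7751, -0.6314, 0.5748], [0.0, 0.0, 0.0, 1.0]]
wrist 62.16653247149532 258.07532331933 190.8455867262626 [[1.0, -0.0005, 0.0004, 0.0009], [0.0003, 0.9485, 0.3169, -0.0817], [-0.0005, -0.3169, 0.9485, -0.1426], [0.0, 0.0, 0.0, 1.0]]
scene 46.88183971295465 255.57266950808352 193.35029369115387 [[-0.5518, 0.7255, -0.4112, 0.9828], [0.8338, 0.4879, -0.2582, 0.3212], [0.0133, -0.4854, -0.8742, 0.9647], [0.0, 0.0, 0.0, 1.0]]
```

View pics/b_side.png

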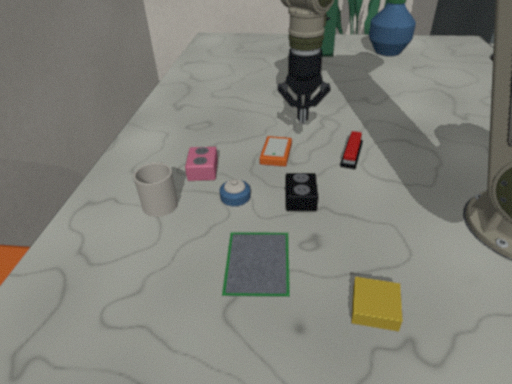

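View pics/b_wrist.png

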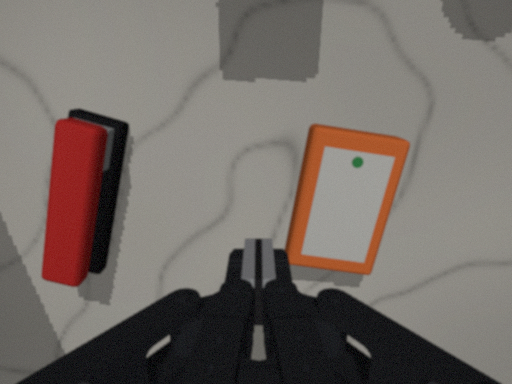

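The shut fingers are at side (303,122), just to the base side of the bank at (277,150). In the wrist view the bank sits at (350,200) to the right of the fingers, and the stapler is well off to the left. I'll refit the bank, then lower.

Run:
```python
from fit import *
show('b',['wrist'],'bank'); x=show('b',['wrist','scene'],'bank')
t=np.array([.4683,-.2271]);a=np.radians(4.52);ex=np.array([np.cos(a),np.sin(a)]);ey=np.array([np.sin(a),-np.cos(a)])
P=boxpts(*x,.07,.11,0)[:4,:2]-t
print('corners in tool cm',np.round(np.c_[P@ex,P@ey]*100,2),'ctr',(x[:2]-t)@ex*100,(x[:2]-t)@ey*100)
```

```text
bank ['wrist'] [ 533.9 -225.9] [-3.99] [0.027]
bank ['wrist', 'scene'] [ 532.8 -225.7] [-3.9] [0.034 0.022]
corners in tool cm [[10.71 -4.56]
 [ 9.1   6.32]
 [ 2.17  5.3 ]
 [ 3.78 -5.59]] ctr 6.442108438952111 0.36735968679412034
```

apply_moves([
  [[0,0,1],0,0],
  [[0,0,2.5],0,0],
  [[0,0,4],0,0],
  [[0,0,5.5],0,0],
  [[0,0,7],0,0],
  [[0,0,8],0,0],
  [[0,0,8.6],0,0],
  [[0,0,9],0,0],
  [[0,0,9],0,0],
  [[0,0,9],0,0],
])

```text
clock: 2.8
tcp_pos: [0.4694, -0.2272, 0.0107]
orientation: [0.0, 0.999, 0.04, 0.0]
wrist_force: [-0.4, -0.3, 0.0]
finger_gap: -0.0
```

```bash
python3 look.py c side wrist
```

```text
{'clock': 2.8, 'joint_pos': [-0.6049, 0.3864, -0.4355, 0.7481, 0.0001, 0.8856], 'tcp_pos': [0.4694, -0.2272, 0.0107], 'orientation': [0.0002, 0.9992, 0.0401, 0.0004], 'wrist_force': [-0.3996, -0.3433, 0.0287], 'finger_gap': -0.0}
side 51.492340225881065 263.39656625176434 197.30335284603603 [[-0.9932, -0.0556, 0.1025, 0.4514], [-0.1145, 0.6293, -0.7686, 0.6572], [-0.0217, -0.7751, -0.6314, 0.5748], [0.0, 0.0, 0.0, 1.0]]
wrist 62.16653247149532 258.07532331933 190.8455867262626 [[1.0, -0.0005, 0.0004, 0.0009], [0.0003, 0.9485, 0.3169, -0.0817], [-0.0005, -0.3169, 0.9485, -0.1426], [0.0, 0.0, 0.0, 1.0]]
```

View pics/c_wrist.png

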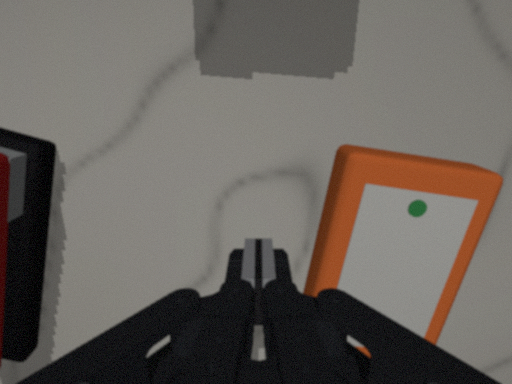

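View pics/c_side.png

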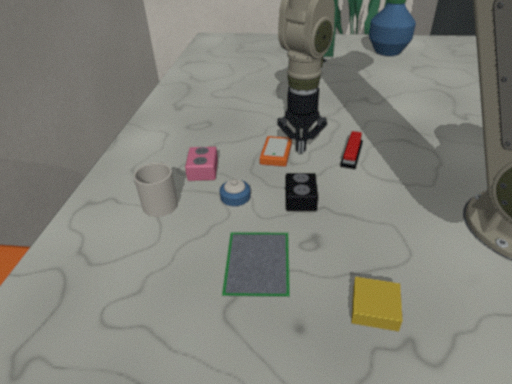

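apply_moves([
  [[0.3,0.4,0.1],0,0],
  [[0.6,0.5,0.2],0,0],
  [[0.9,0.5,0.2],0,0],
  [[1.2,0.5,0.2],0,0],
  [[1.5,0.5,0.2],0,0],
  [[1.8,0.5,0.2],0,0],
  [[2.1,0.5,0.2],0,0],
  [[2.4,0.5,0.2],0,0],
  [[2.7,0.5,0.2],0,0],
  [[2.7,0.5,0.2],0,0],
])

```text
clock: 4.15
tcp_pos: [0.4969, -0.2298, 0.0083]
orientation: [0.0, 0.999, 0.04, 0.0]
wrist_force: [0.5, 0.1, -0.7]
finger_gap: -0.0001
```

```bash
python3 look.py d side wrist scene|head -1
cat > st.py <<'E'
from fit import *
import sys
tag=sys.argv[1]; cams=sys.argv[2].split(','); x0=eval(sys.argv[3]) if len(sys.argv)>3 else None
for k in cams: show(tag,[k],'bank',x0)
x=show(tag,cams,'bank',x0) if len(cams)>1 else show(tag,cams,'bank',x0)
th=np.radians(4.6);m=np.array([.536,-.0402])*1000
d=x[:2]*1000-m
print('lateral mm',d@[np.cos(th),np.sin(th)],'along',d@[-np.sin(th),np.cos(th)],'dyaw deg',np.degrees(x[2])-4.6)
E
python3 st.py d wrist,side,scene "[.54,-.225,0.03]"
```

```text
{'clock': 4.15, 'joint_pos': [-0.5801, 0.4305, -0.3706, 0.7692, 0.0004, 0.9101], 'tcp_pos': [0.4969, -0.2298, 0.0083], 'orientation': [0.0, 0.9992, 0.0403, 0.0003], 'wrist_force': [0.5318, 0.058, -0.7318], 'finger_gap': -0.0001}
bank ['wrist'] [ 547.2 -223.9] [-1.99] [0.282]
bank ['side'] [ 546. -223.] [-1.54] [0.054]
bank ['scene'] [ 543.9 -224.3] [-2.65] [0.03]
bank ['wrist', 'side', 'scene'] [ 546.  -223.3] [-1.06] [0.292 0.054 0.044]
lateral mm -4.669013489727995 along -183.30041344734687 dyaw deg -5.6648865912612205
```

View pics/d_wrist.png

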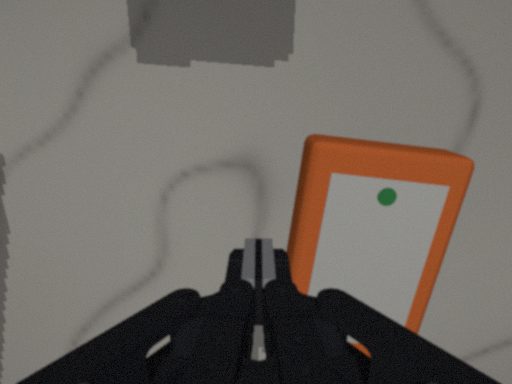

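apply_moves([
  [[-0.9,0,0],0,0],
  [[-0.9,1.4,0],0,0],
  [[-0.9,2.6,0],0,0],
  [[-0.6,2.6,0],0,0],
  [[-0.3,2.6,0],0,0],
  [[0,2.6,0],0,0],
  [[0.25,2.6,0],0,0],
  [[0.5,2.6,0],0,0],
  [[0.7,2.6,0],0,0],
  [[0.7,2.6,0],0,0],
])

```text
clock: 5.55
tcp_pos: [0.5058, -0.255, 0.0083]
orientation: [-0.0, 0.999, 0.04, 0.0]
wrist_force: [-0.1, -0.2, 1.0]
finger_gap: -0.0002
```

```bash
python3 look.py e side wrist scene|head -1; 
python3 st.py e wrist,side,scene "[.55,-.225,0.05]"
```

```text
{'clock': 5.55, 'joint_pos': [-0.609, 0.4607, -0.3199, 0.79, 0.0004, 0.8812], 'tcp_pos': [0.5058, -0.255, 0.0083], 'orientation': [-0.0001, 0.9992, 0.0403, 0.0002], 'wrist_force': [-0.1028, -0.2406, 0.9997], 'finger_gap': -0.0002}
bank ['wrist'] [ 553.5 -219.7] [3.03] [0.054]
bank ['side'] [ 551.8 -219.4] [2.25] [0.032]
bank ['scene'] [ 550.6 -220.8] [0.68] [0.009]
bank ['wrist', 'side', 'scene'] [ 552.5 -220. ] [2.02] [0.061 0.033 0.023]
lateral mm 2.045146947437095 along -180.57893982049248 dyaw deg -2.575313516629227
```

View pics/e_wrist.png

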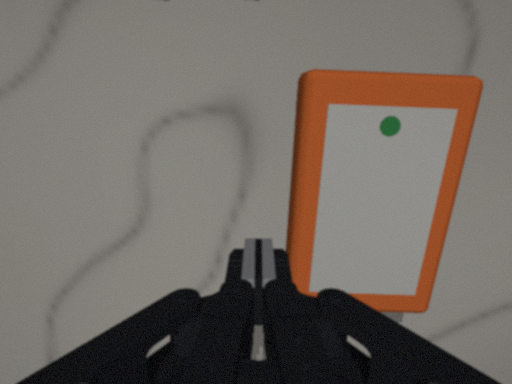

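apply_moves([
  [[-0.6,0,0],0,0],
  [[-1,0,-1],0,0],
  [[-1,1.5,-3],0,0.15],
  [[-0.5,3.5,-5],0,0.3],
  [[1,5,-6],0,0.3],
  [[2.5,5.3,-6],0,0.3],
  [[4,5.3,-6],0,0.3],
  [[4.7,5.3,-6],0,0.3],
  [[4.7,5.3,-6],0,0.3],
  [[4.7,5.3,-6],0,0.3],
])

```text
clock: 6.95
tcp_pos: [0.556, -0.3038, 0.0681]
orientation: [-0.0, 0.999, 0.04, -0.0]
wrist_force: [-0.6, 0.4, -0.9]
finger_gap: 0.0256
```

```bash
python3 look.py f side wrist scene|head -1; 
python3 st.py f wrist,side,scene "[.55,-.225,0.05]"
python3 - <<'E'
from geo import *
c=cam('f','side');im=c['pixels'][20:180,200:340,::-1]
cv2.imwrite('pics/f_crop.png',cv2.resize(im,None,fx=3.7,fy=3.7,interpolation=cv2.INTER_CUBIC))
E
```

```text
{'clock': 6.95, 'joint_pos': [-0.6267, 0.5141, -0.0605, 0.9971, -0.0001, 0.8636], 'tcp_pos': [0.556, -0.3038, 0.0681], 'orientation': [-0.0002, 0.9992, 0.0402, -0.0004], 'wrist_force': [-0.5681, 0.3599, -0.9052], 'finger_gap': 0.0256}
bank ['wrist'] [ 554.1 -218.7] [2.47] [0.01]
bank ['side'] [ 552.7 -219. ] [4.17] [0.034]
bank ['scene'] [ 551.3 -220.6] [2.13] [0.017]
bank ['wrist', 'side', 'scene'] [ 553.3 -219.2] [2.93] [0.018 0.038 0.028]
lateral mm 2.842132120012053 along -179.83173706610987 dyaw deg -1.6673327320992333
```

View pics/f_wrist.png

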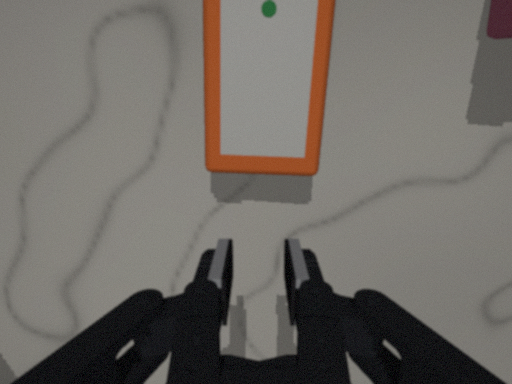

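View pics/f_crop.png

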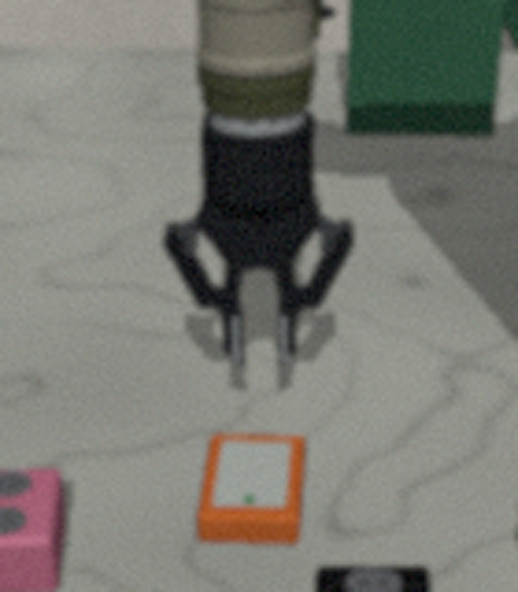

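apply_moves([
  [[0.1,0,1],0,0.3],
  [[0.1,0,2.2],0,0.3],
  [[0.1,0,3.5],0,0.3],
  [[0.1,0,4.7],0,0.3],
  [[0.1,0,5.6],0,0.3],
  [[0.1,0,6.1],0,0.3],
  [[0.1,-0.4,6.2],0,0.3],
  [[0.1,-0.8,6.2],0,0.3],
  [[0.1,-1.2,6.2],0,0.3],
  [[0.1,-1.5,6.2],0,0.3],
])

```text
clock: 8.35
tcp_pos: [0.5565, -0.2889, 0.0067]
orientation: [0.0, 0.999, 0.04, 0.0]
wrist_force: [-0.3, -0.6, 0.6]
finger_gap: 0.0251
```

apply_moves([
  [[0,-0.3,0],0,0.3],
  [[0,-0.6,0],0,0.3],
  [[0,-1,0],0,0.3],
  [[0,-1.4,0],0,0.3],
  [[0,-1.8,0],0,0.3],
  [[0,-2.2,0],0,0.3],
  [[0,-2.6,0],0,0.3],
  [[0,-3,0],0,0.3],
  [[0,-3.3,0],0,0.3],
  [[0,-3.5,0],0,0.3],
])

```text
clock: 9.6
tcp_pos: [0.5535, -0.2541, 0.0063]
orientation: [-0.0, 0.999, 0.04, 0.0]
wrist_force: [-0.1, -1.2, 1.3]
finger_gap: 0.0256
```

```bash
python3 look.py g side wrist scene|head -1; 
python3 st.py g wrist,side,scene "[.55,-.187,0.07]"
```

```text
{'clock': 9.6, 'joint_pos': [-0.5621, 0.5311, -0.2036, 0.8361, 0.0, 0.9283], 'tcp_pos': [0.5535, -0.2541, 0.0063], 'orientation': [-0.0, 0.9992, 0.0402, 0.0], 'wrist_force': [-0.0541, -1.2155, 1.2728], 'finger_gap': 0.0256}
bank ['wrist'] [ 549.3 -187.1] [4.52] [0.019]
bank ['side'] [ 548.6 -190.2] [4.49] [0.026]
bank ['scene'] [ 546.5 -189. ] [4.28] [0.013]
bank ['wrist', 'side', 'scene'] [ 548.5 -188.3] [4.49] [0.028 0.03  0.025]
lateral mm 0.5754045652905404 along -148.62051849210195 dyaw deg -0.1095120349018801
```

View pics/g_wrist.png

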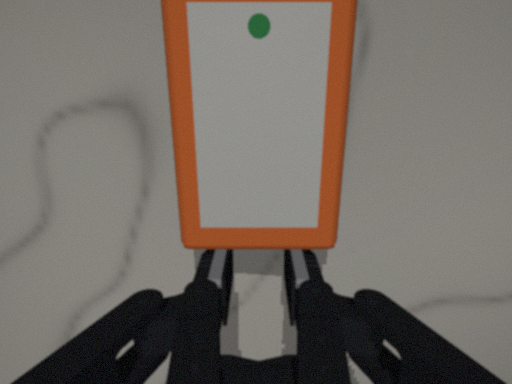

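View pics/g_side.png

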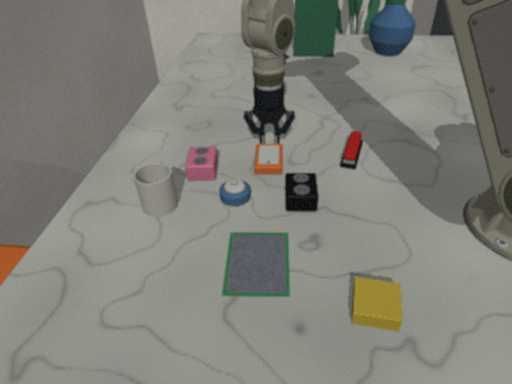

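Run:
```python
from fit import *
for h in(.030,.036,.042):
  OBJ['jar']=([.61,-.036],lambda x:cyl(*x,.035,h))
  for t,c in(('g','scene'),('g','side'),('a','wrist')): print(h,end=' ');show(t,[c],'jar',pad=6)
for t,c in(('g','scene'),('f','scene'),('g','side'),('a','wrist')): show(t,[c],'block',pad=8)
# block overlay
import cv2
for n in('side','scene'):
  c=cam('g',n);im=cv2.resize(c['pixels'][...,::-1],None,fx=4,fy=4,interpolation=cv2.INTER_CUBIC)
  def poly(P,col):
    q=(p(c,P)+.5)*4-.5
    cv2.polylines(im,[cv2.convexHull(q.astype(np.float32)).astype(np.int32)],True,col,1)
  poly(boxpts(.4622,-.0462,.0803,.07,.09,.045),(0,255,255)); poly(cyl(.6097,-.0342,.035,.03),(0,255,0)); poly(cyl(.6097,-.0342,.035,.001),(0,255,0)); poly(boxpts(.5485,-.1883,.0784,.07,.11,.023),(255,0,255))
  o=p(c,[[.536,-.07,0]])[0]*4
  cv2.imwrite(f'pics/g_ov_{n}.png',im[int(o[1])-300:int(o[1])+300,int(o[0])-350:int(o[0])+350])
```

```text
0.03 jar ['scene'] [605.6 -35. ] [] [0.21]
0.03 jar ['side'] [610.  -40.9] [] [0.381]
0.03 jar ['wrist'] [609.7 -34.4] [] [0.086]
0.036 jar ['scene'] [606.1 -33.7] [] [0.275]
0.036 jar ['side'] [610.2 -41. ] [] [0.506]
0.036 jar ['wrist'] [609.5 -33.1] [] [0.142]
0.042 jar ['scene'] [606.6 -33.3] [] [0.342]
0.042 jar ['side'] [610.1 -41. ] [] [0.634]
0.042 jar ['wrist'] [609.3 -33.9] [] [0.201]
block ['scene'] [460.4 -46.1] [5.78] [0.039]
block ['scene'] [460.1 -45.9] [4.84] [0.038]
block ['side'] [461.6 -46.6] [3.49] [0.104]
block ['wrist'] [463.1 -48. ] [2.66] [0.05]
```

View pics/g_ov_side.png

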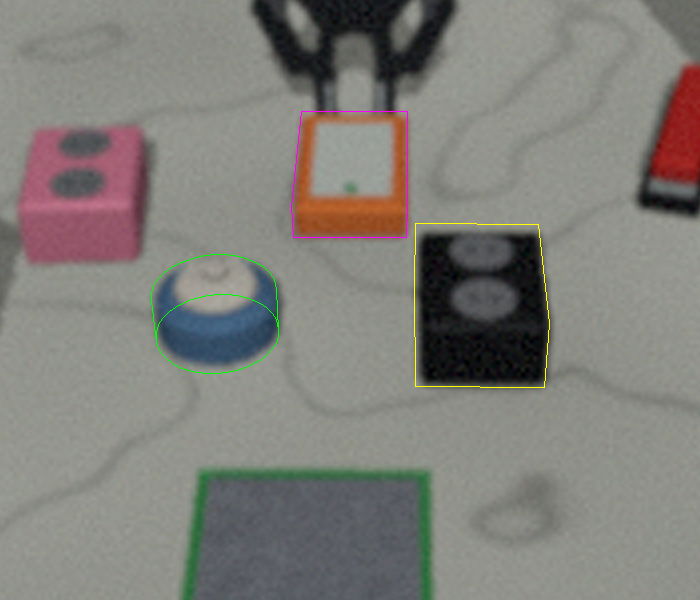

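View pics/g_ov_scene.png

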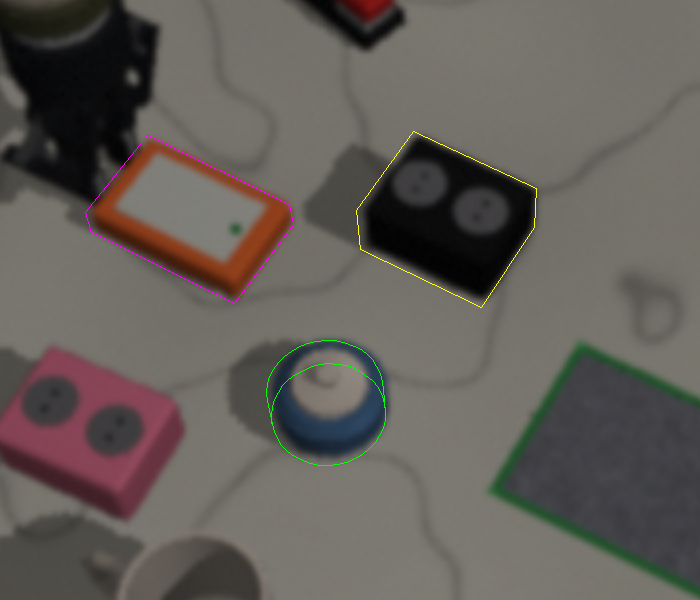

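Overlays show the bank square to the gap (about 0.1° off) and roughly 1–2 mm towards the jar side. I'll push on with a slight drift towards the block, then look again before the bank enters.

apply_moves([
  [[0,-0.3,0],0,0.3],
  [[-0.02,-0.7,0],0,0.3],
  [[-0.04,-1.1,0],0,0.3],
  [[-0.06,-1.5,0],0,0.3],
  [[-0.08,-2,0],0,0.3],
  [[-0.1,-2.5,0],0,0.3],
  [[-0.12,-3,0],0,0.3],
  [[-0.14,-3.5,0],0,0.3],
  [[-0.14,-3.8,0],0,0.3],
  [[-0.14,-4,0],0,0.3],
])

```text
clock: 11.0
tcp_pos: [0.5489, -0.2144, 0.0064]
orientation: [0.0, 0.999, 0.04, 0.0]
wrist_force: [0.5, -1.0, 0.3]
finger_gap: 0.0257
```

```bash
python3 look.py h side wrist scene|head -1; 
python3 st.py h wrist,side,scene "[.545,-.149,0.08]"
python3 - <<'E'
from geo import *
for n in('side','scene'):
  c=cam('h',n);o=p(c,[[.536,-.09,0.01]])[0].astype(int)
  im=c['pixels'][o[1]-50:o[1]+50,o[0]-60:o[0]+60,::-1]
  cv2.imwrite(f'pics/h_crop_{n}.png',cv2.resize(im,None,fx=6,fy=6,interpolation=cv2.INTER_CUBIC))
E
```

```text
{'clock': 11.0, 'joint_pos': [-0.5085, 0.4994, -0.2591, 0.8121, -0.0, 0.9819], 'tcp_pos': [0.5489, -0.2144, 0.0064], 'orientation': [0.0001, 0.9992, 0.0402, 0.0001], 'wrist_force': [0.4771, -1.0089, 0.3366], 'finger_gap': 0.0257}
bank ['wrist'] [ 544.7 -147.3] [4.53] [0.018]
bank ['side'] [ 544.3 -148.8] [4.92] [0.022]
bank ['scene'] [ 541.2 -149.9] [3.91] [0.016]
bank ['wrist', 'side', 'scene'] [ 544.1 -148.5] [4.45] [0.025 0.023 0.039]
lateral mm -0.6287957000500377 along -108.62783878067621 dyaw deg -0.1477845493711003
```

View pics/h_wrist.png

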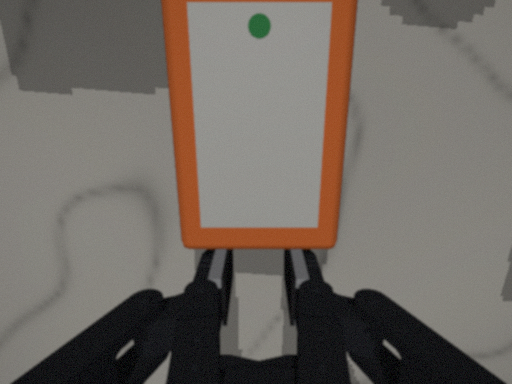

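View pics/h_crop_side.png

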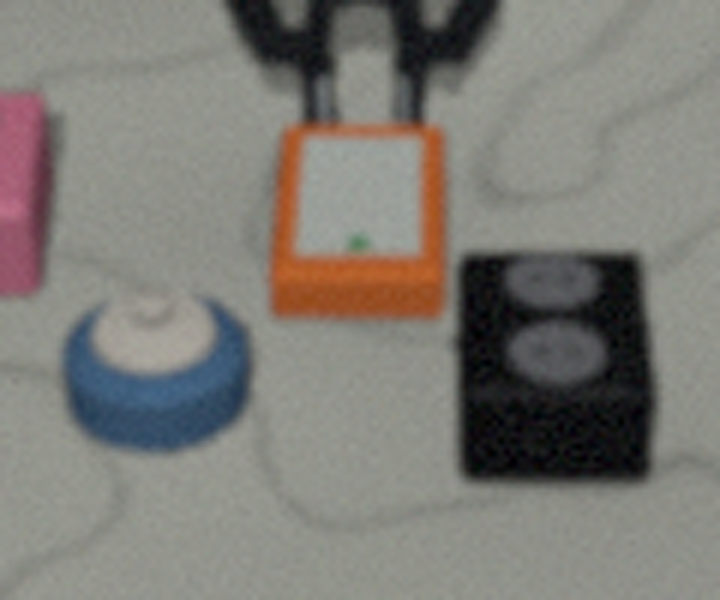

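View pics/h_crop_scene.png

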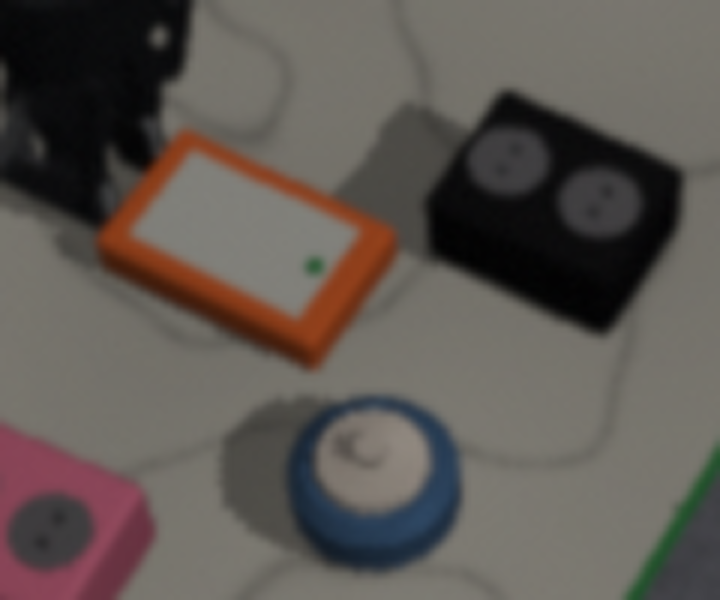

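Run:
```python
from geo import *
th=np.radians(4.6);ex=np.array([np.cos(th),np.sin(th)]);ey=np.array([-np.sin(th),np.cos(th)]);m=np.array([536,-40.2])
c=cam('h','side');o=p(c,[[.536,-.09,0.01]])[0].astype(int)
def f(u,z):
    q=w(c,[[o[0]-60+(u[0]+.5)/6-.5,o[1]-50+(u[1]+.5)/6-.5]],z)[0]*1000-m; return np.round([q@ex,q@ey],1)
print('bank L,R front bottom',f((272,314),.002),f((443,316),.002))
print('bank L,R mid-h', f((272,290),.012),f((443,290),.012))
print('bank rear top', f((288,128),.022),f((443,128),.022))
print('block front gap corner bottom',f((465,478),0),'top',f((463,390),.045),'rear top',f((461,256),.045))
print('block right',f((650,476),0))
for z in(0,.01,.02,.03): print('jar R,L',z,f((250,375+(.02-z)*1200),z),f((66,375+(.02-z)*1200),z))
print('jar bottom front', f((157,450),0))
for a in (-150,-100,-45,0,45):
    print(a,[np.round((p(c,[[*((m+ex*l+ey*a)/1000),0.0]])[0]-[o[0]-60,o[1]-50]+.5)*6-.5) for l in(-39,39)])
```

```text
bank L,R front bottom [ 32.9 -54.7] [-35.1 -53.8]
bank L,R mid-h [ 32.7 -57.2] [-35.  -57.6]
bank rear top [  30.9 -159.6] [ -35.1 -159.7]
block front gap corner bottom [-42.9  41.6] top [-41.5  46.1] rear top [-41.5 -34.7]
block right [-110.4   39.8]
jar R,L 0 [38.7 -3.5] [109.2  -3. ]
jar R,L 0.01 [37.9  1.6] [107.7   2.1]
jar R,L 0.02 [37.2  6.8] [106.1   7.3]
jar R,L 0.03 [36.4 12.3] [104.6  12.7]
jar bottom front [71.6 26.8]
-150 [array([452., 184.]), array([270., 184.])]
-100 [array([452., 252.]), array([263., 252.])]
-45 [array([453., 334.]), array([255., 333.])]
0 [array([454., 406.]), array([249., 405.])]
45 [array([454., 484.]), array([241., 483.])]
```

The estimates of the bank's offset from the gap centre line range from -0.6 to +1.2 mm, with about 4 mm of room each side. I'll push straight on.

apply_moves([
  [[0,-0.3,0],0,0.3],
  [[0,-0.8,0],0,0.3],
  [[0,-1.3,0],0,0.3],
  [[0,-1.8,0],0,0.3],
  [[0,-2.3,0],0,0.3],
  [[0,-2.8,0],0,0.3],
  [[0,-3.3,0],0,0.3],
  [[0,-3.8,0],0,0.3],
  [[0,-4.2,0],0,0.3],
  [[0,-4.5,0],0,0.3],
])

```text
clock: 12.4
tcp_pos: [0.5453, -0.1695, 0.0064]
orientation: [0.0, 0.999, 0.04, 0.0]
wrist_force: [-0.4, -2.0, 0.2]
finger_gap: 0.0254
```

```bash
python3 look.py i side wrist scene|head -1; 
python3 st.py i wrist,side,scene "[.541,-.104,0.08]"
python3 - <<'E'
from geo import *
for n in('side','scene'):
  c=cam('i',n);o=p(c,[[.536,-.06,0.01]])[0].astype(int)
  im=c['pixels'][o[1]-50:o[1]+50,o[0]-60:o[0]+60,::-1]
  cv2.imwrite(f'pics/i_crop_{n}.png',cv2.resize(im,None,fx=6,fy=6,interpolation=cv2.INTER_CUBIC))
E
```

```text
{'clock': 12.4, 'joint_pos': [-0.4419, 0.4704, -0.3091, 0.7911, -0.0, 1.0485], 'tcp_pos': [0.5453, -0.1695, 0.0064], 'orientation': [0.0001, 0.9992, 0.0402, 0.0001], 'wrist_force': [-0.4199, -1.9891, 0.2473], 'finger_gap': 0.0254}
bank ['wrist'] [ 540.7 -102.4] [4.86] [0.01]
bank ['side'] [ 540.7 -106. ] [4.84] [0.022]
bank ['scene'] [ 535.5 -104.7] [6.94] [0.015]
bank ['wrist', 'side', 'scene'] [ 540.4 -104.2] [4.78] [0.023 0.029 0.076]
lateral mm -0.7486411576783985 along -64.15063264906047 dyaw deg 0.18297070703479346
```

View pics/i_wrist.png

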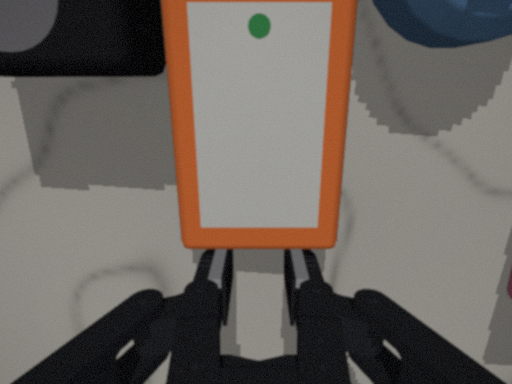

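View pics/i_crop_side.png

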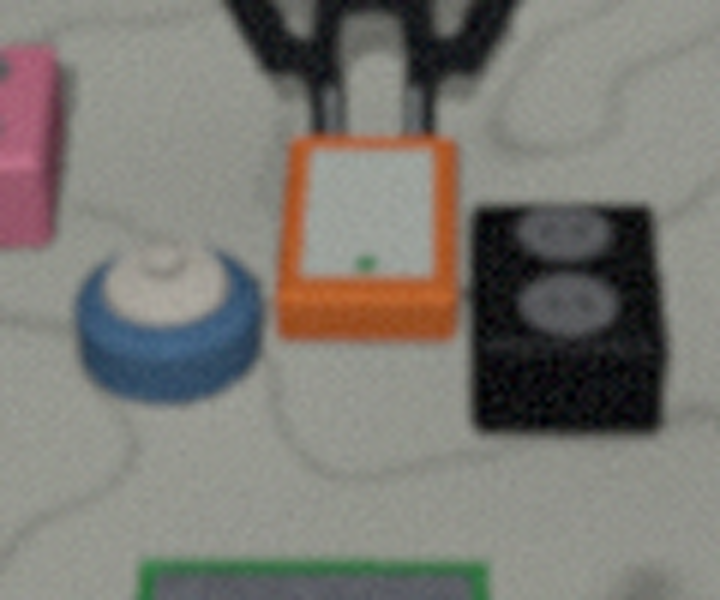

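View pics/i_crop_scene.png

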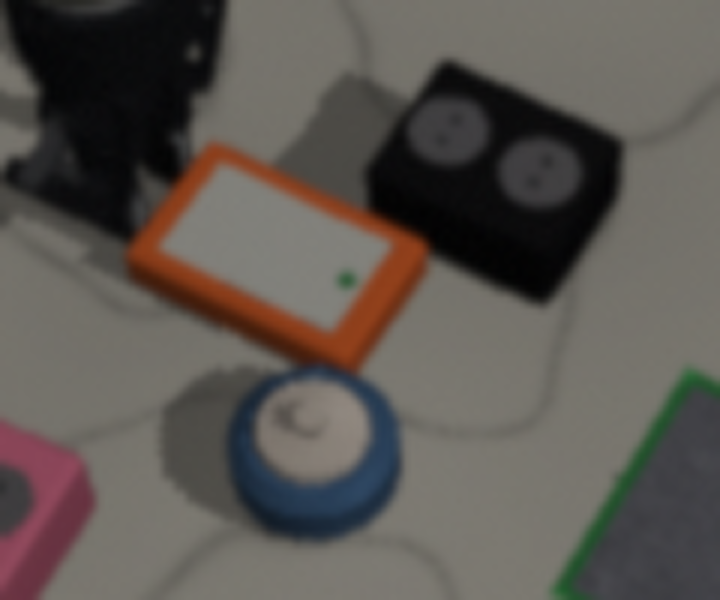

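```bash
python3 - <<'E'
from geo import *
th=np.radians(4.6);ex=np.array([np.cos(th),np.sin(th)]);ey=np.array([-np.sin(th),np.cos(th)]);m=np.array([536,-40.2])
c=cam('i','wrist')
def f(u,z):
    q=w(c,[u],z)[0]*1000-m; return np.round([q@ex,q@ey],1)
print('block rear gap corner',f((164,72),.045), f((168,30),.045))
print('bank edges L/R at row 30',f((162,30),.018),f((355,30),.018), 'rear', f((183,225),.018),f((338,225),.018))
E
python3 - <<'E'
import cv2
im=cv2.imread('pics/i_wrist.png')[0:140,100:420]
cv2.imwrite('pics/i_wcrop.png',cv2.resize(im,None,fx=2.5,fy=2.5,interpolation=cv2.INTER_CUBIC))
E
```

```text
block rear gap corner [-29. -44.] [-26.7 -32.4]
bank edges L/R at row 30 [-35.8 -28.4] [ 35.8 -28.4] rear [ -33.9 -107.5] [  35.7 -107.5]
```

View pics/i_wcrop.png

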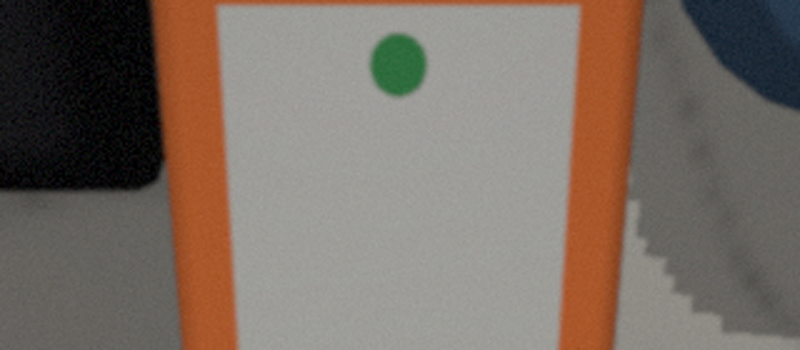

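apply_moves([
  [[0,-0.3,0],0,0.3],
  [[0,-0.7,0],0,0.3],
  [[0,-1.2,0],0,0.3],
  [[0,-1.7,0],0,0.3],
  [[0,-2.2,0],0,0.3],
  [[0,-2.7,0],0,0.3],
  [[0,-3.2,0],0,0.3],
  [[0,-3.7,0],0,0.3],
  [[0,-4.1,0],0,0.3],
  [[0,-4.4,0],0,0.3],
])

```text
clock: 13.8
tcp_pos: [0.5418, -0.1256, 0.0063]
orientation: [0.0, 0.999, 0.04, 0.0]
wrist_force: [0.3, -0.8, -1.3]
finger_gap: 0.0253
```

```bash
python3 look.py j side wrist scene|head -1; 
python3 st.py j wrist,side "[.537,-.06,0.08]"
python3 - <<'E'
from geo import *
for n in('side','scene'):
  c=cam('j',n);o=p(c,[[.536,-.06,0.01]])[0].astype(int)
  im=c['pixels'][o[1]-50:o[1]+50,o[0]-60:o[0]+60,::-1]
  cv2.imwrite(f'pics/j_crop_{n}.png',cv2.resize(im,None,fx=6,fy=6,interpolation=cv2.INTER_CUBIC))
E
```

```text
{'clock': 13.8, 'joint_pos': [-0.3721, 0.447, -0.3491, 0.7747, -0.0, 1.1182], 'tcp_pos': [0.5418, -0.1256, 0.0063], 'orientation': [0.0, 0.9992, 0.0402, 0.0], 'wrist_force': [0.2608, -0.7543, -1.281], 'finger_gap': 0.0253}
bank ['wrist'] [537.4 -58.5] [4.5] [0.012]
bank ['side'] [537.  -60.8] [4.9] [0.022]
bank ['wrist', 'side'] [537.4 -59.2] [4.81] [0.015 0.026]
lateral mm -0.15677142107654163 along -19.083819846833443 dyaw deg 0.20594397684896748
```

View pics/j_wrist.png

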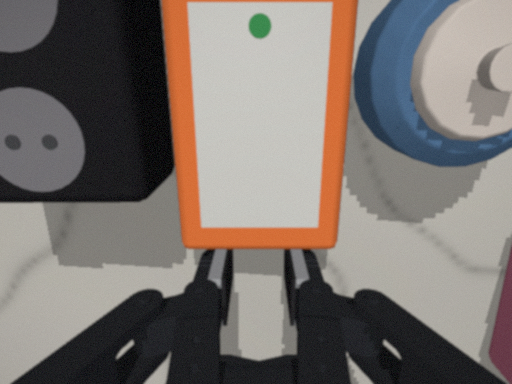

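View pics/j_crop_side.png

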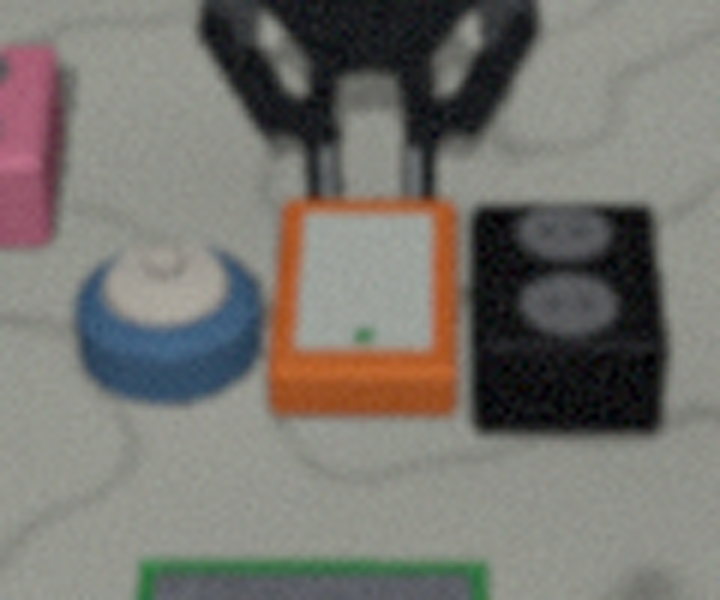

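View pics/j_crop_scene.png

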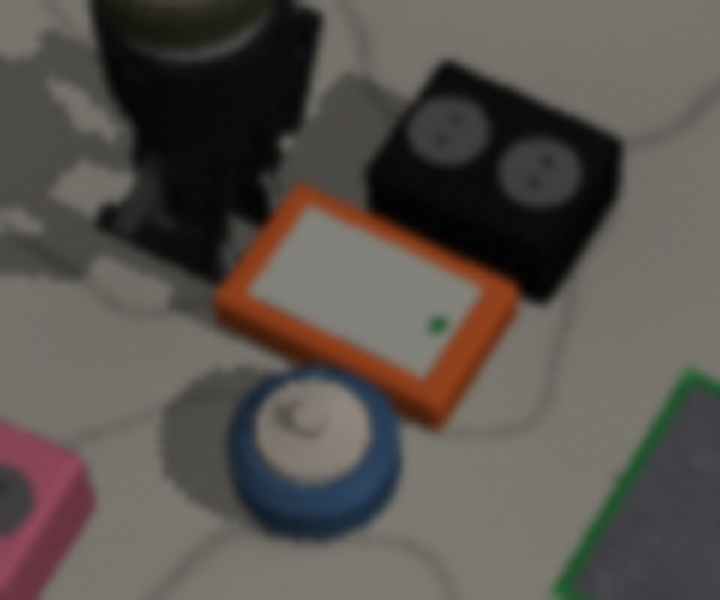

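Run:
```python
from geo import *
th=np.radians(4.6);ex=np.array([np.cos(th),np.sin(th),0]);ey=np.array([-np.sin(th),np.cos(th),0])
def pl(tag,uv):
    c=cam(tag,'side');t=np.array(c['state']['tcp_pos']);o=c['T'][:3,3]
    for u in uv:
        d=c['T'][:3,:3]@np.array([(u[0]-c['cx'])/c['f'],(u[1]-c['cy'])/c['f'],1])
        for off in (0,.011):
            s=((t-o)@ey+off)/(d@ey);X=o+s*d-t
            print(tag,np.round(u,1),off,'lat',round(X@ex*1000,1),'above TCP',round(X[2]*1000,1))
f=lambda q:[200+(q[0]+.5)/3.7-.5,20+(q[1]+.5)/3.7-.5]
pl('f',[f(q) for q in((230,388),(292,388),(222,345),(296,345),(205,305),(318,305),(165,235),(352,235))])
c=cam('j','side');o=p(c,[[.536,-.06,0.01]])[0].astype(int)
g=lambda q:[o[0]-60+(q[0]+.5)/6-.5,o[1]-50+(q[1]+.5)/6-.5]
pl('j',[g(q) for q in((275,137),(472,137),(307,150),(437,150),(306,195),(435,195))])
```

```text
f [261.8 124.5] 0 lat 22.2 above TCP -25.0
f [261.8 124.5] 0.011 lat 21.6 above TCP -18.9
f [278.6 124.5] 0 lat -23.5 above TCP -25.1
f [278.6 124.5] 0.011 lat -23.6 above TCP -19.1
f [259.6 112.9] 0 lat 27.1 above TCP 9.9
f [259.6 112.9] 0.011 lat 26.5 above TCP 15.6
f [279.6 112.9] 0 lat -26.3 above TCP 9.7
f [279.6 112.9] 0.011 lat -26.3 above TCP 15.4
f [255.  102.1] 0 lat 38.3 above TCP 41.2
f [255.  102.1] 0.011 lat 37.6 above TCP 46.5
f [285.6 102.1] 0 lat -41.7 above TCP 40.8
f [285.6 102.1] 0.011 lat -41.6 above TCP 46.1
f [244.2  83.1] 0 lat 64.0 above TCP 93.3
f [244.2  83.1] 0.011 lat 63.0 above TCP 98.0
f [294.8  83.1] 0 lat -64.3 above TCP 92.4
f [294.8  83.1] 0.011 lat -63.9 above TCP 97.1
j [252.4 161.4] 0 lat 37.7 above TCP 36.5
j [252.4 161.4] 0.011 lat 36.8 above TCP 43.9
j [285.2 161.4] 0 lat -40.4 above TCP 36.6
j [285.2 161.4] 0.011 lat -40.2 above TCP 44.0
j [257.8 163.6] 0 lat 25.2 above TCP 30.3
j [257.8 163.6] 0.011 lat 24.4 above TCP 37.8
j [279.4 163.6] 0 lat -26.6 above TCP 30.4
j [279.4 163.6] 0.011 lat -26.6 above TCP 37.9
j [257.6 171.1] 0 lat 26.3 above TCP 8.3
j [257.6 171.1] 0.011 lat 25.5 above TCP 16.1
j [279.1 171.1] 0 lat -25.9 above TCP 8.5
j [279.1 171.1] 0.011 lat -25.9 above TCP 16.3
```

The elbows of the fingers would pass at about ±40 mm, only about 43–50 mm above the counter. That is too close to the 45 mm block. I'll check how much narrower they are when shut.

Run:
```python
from geo import *
for tag,n in(('c','side'),('b','side')):
  c=cam(tag,n);t=c['state']['tcp_pos'];o=p(c,[t])[0].astype(int);print(tag,p(c,[t])[0])
  im=c['pixels'][o[1]-75:o[1]+25,o[0]-50:o[0]+50,::-1]
  im=cv2.resize(im,None,fx=6,fy=6,interpolation=cv2.INTER_CUBIC)
  # grid: lateral/height in the tool xz plane
  th=np.radians(4.6);ex=np.array([np.cos(th),np.sin(th),0])
  for h in (0,20,40,60,80):
    for l in(-39,0,39):
      q=(p(c,[np.array(t)+ex*l/1000+[0,0,h/1000]])[0]-[o[0]-50,o[1]-75]+.5)*6-.5
      cv2.circle(im,(int(q[0]),int(q[1])),4,(0,0,255) if h!=40 else (0,255,255),-1)
  cv2.imwrite(f'pics/{tag}_grid.png',im)
```

```text
c [300.126598   151.12674495]
b [301.86174781 120.58202139]
```

View pics/b_grid.png

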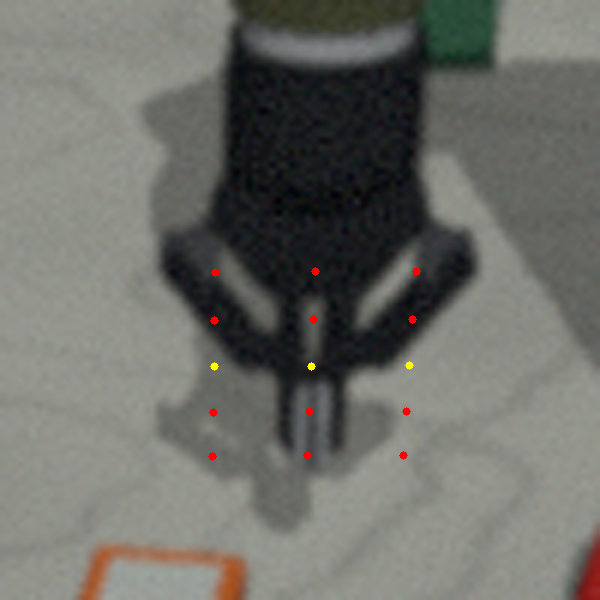

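View pics/c_grid.png

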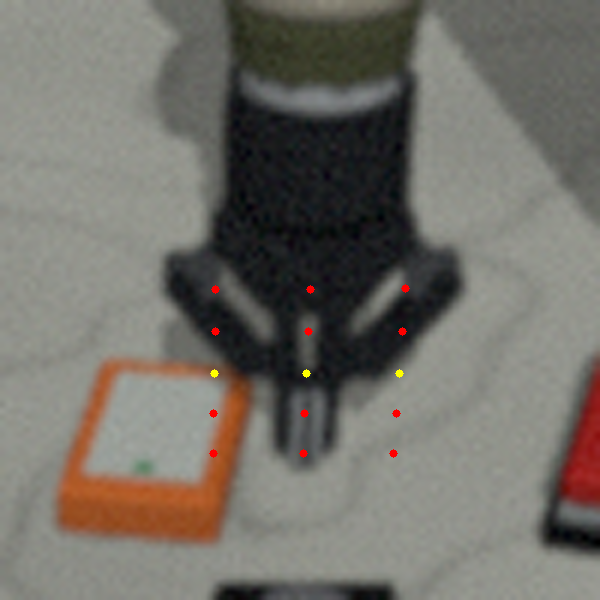

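Shut, the elbows are only about ±28 mm wide at 43 mm above the TCP. I'll back off slightly, close to 0.1, rise 4 mm and push on.

apply_moves([
  [[0,0.4,0],0,0.3],
  [[0.1,0.6,-0.2],0,0.1],
  [[0.1,0.6,-0.4],0,0.1],
  [[0.1,0.6,-0.4],0,0.1],
  [[0.1,0.3,-0.4],0,0.1],
  [[0.1,0,-0.4],0,0.1],
  [[0.1,-0.3,-0.4],0,0.1],
  [[0.1,-0.6,-0.4],0,0.1],
  [[0.1,-0.9,-0.4],0,0.1],
  [[0.1,-1.2,-0.4],0,0.1],
])

```text
clock: 15.2
tcp_pos: [0.5418, -0.1136, 0.0103]
orientation: [0.0, 0.999, 0.04, 0.0]
wrist_force: [-0.1, 0.4, -0.4]
finger_gap: 0.0081
```

```bash
python3 look.py k side wrist scene|head -1; 
python3 st.py k wrist,side "[.536,-.047,0.08]"
python3 - <<'E'
from geo import *
for n in('side',):
  c=cam('k',n);o=p(c,[[.536,-.06,0.01]])[0].astype(int)
  im=c['pixels'][o[1]-50:o[1]+50,o[0]-60:o[0]+60,::-1]
  cv2.imwrite(f'pics/k_crop_{n}.png',cv2.resize(im,None,fx=6,fy=6,interpolation=cv2.INTER_CUBIC))
E
```

```text
{'clock': 15.2, 'joint_pos': [-0.3517, 0.4381, -0.3517, 0.7808, -0.0001, 1.1388], 'tcp_pos': [0.5418, -0.1136, 0.0103], 'orientation': [0.0, 0.9992, 0.0401, 0.0], 'wrist_force': [-0.0937, 0.4414, -0.3654], 'finger_gap': 0.0081}
bank ['wrist'] [536.7 -46. ] [4.5] [0.013]
bank ['side'] [536.  -48.6] [4.85] [0.028]
bank ['wrist', 'side'] [536.4 -46.5] [4.8] [0.015 0.034]
lateral mm -0.09653493340503466 along -6.286055136683481 dyaw deg 0.20199139576385328
```

View pics/k_wrist.png

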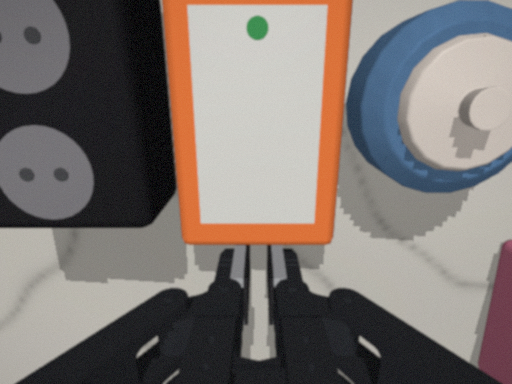

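View pics/k_crop_side.png

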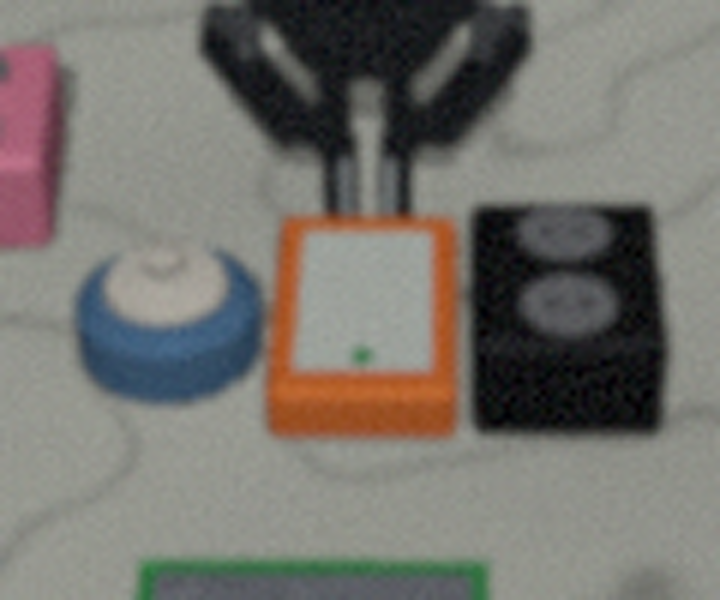

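apply_moves([
  [[0,-0.3,0],0,0.1],
  [[0,-0.7,0],0,0.1],
  [[-0.02,-1.2,0],0,0.1],
  [[-0.03,-1.7,0],0,0.1],
  [[-0.04,-2.2,0],0,0.1],
  [[-0.05,-2.7,0],0,0.1],
  [[-0.05,-3.2,0],0,0.1],
  [[-0.05,-3.7,0],0,0.1],
  [[-0.05,-4.1,0],0,0.1],
  [[-0.05,-4.4,0],0,0.1],
])

```text
clock: 16.6
tcp_pos: [0.5378, -0.0698, 0.0104]
orientation: [0.0, 0.999, 0.04, 0.0]
wrist_force: [-1.0, -1.7, 0.2]
finger_gap: 0.0085
```

```bash
python3 look.py l side wrist scene|head -1; 
python3 st.py l wrist,side "[.533,-.002,0.08]"
python3 - <<'E'
from geo import *
for n in('side',):
  c=cam('l',n);o=p(c,[[.536,-.03,0.01]])[0].astype(int)
  im=c['pixels'][o[1]-50:o[1]+50,o[0]-60:o[0]+60,::-1]
  cv2.imwrite(f'pics/l_crop_{n}.png',cv2.resize(im,None,fx=6,fy=6,interpolation=cv2.INTER_CUBIC))
E
```

```text
{'clock': 16.6, 'joint_pos': [-0.277, 0.4202, -0.3814, 0.769, -0.0001, 1.2134], 'tcp_pos': [0.5378, -0.0698, 0.0104], 'orientation': [0.0001, 0.9992, 0.0402, 0.0001], 'wrist_force': [-0.959, -1.6929, 0.1591], 'finger_gap': 0.0085}
bank ['wrist'] [532.3  -2.2] [4.49] [0.009]
bank ['side'] [532.5  -6.5] [4.91] [0.032]
bank ['wrist', 'side'] [532.2  -3.2] [4.86] [0.014 0.04 ]
lateral mm -0.8064226884584973 along 37.140174596353035 dyaw deg 0.2627622317013216
```

View pics/l_wrist.png

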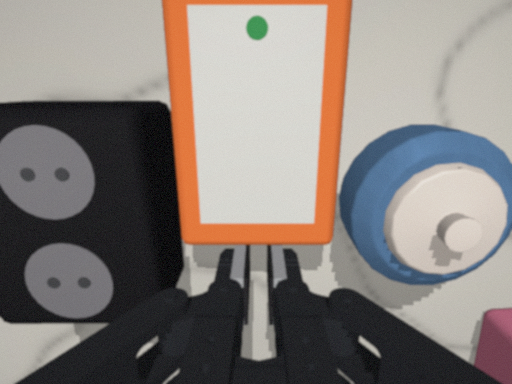

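View pics/l_crop_side.png

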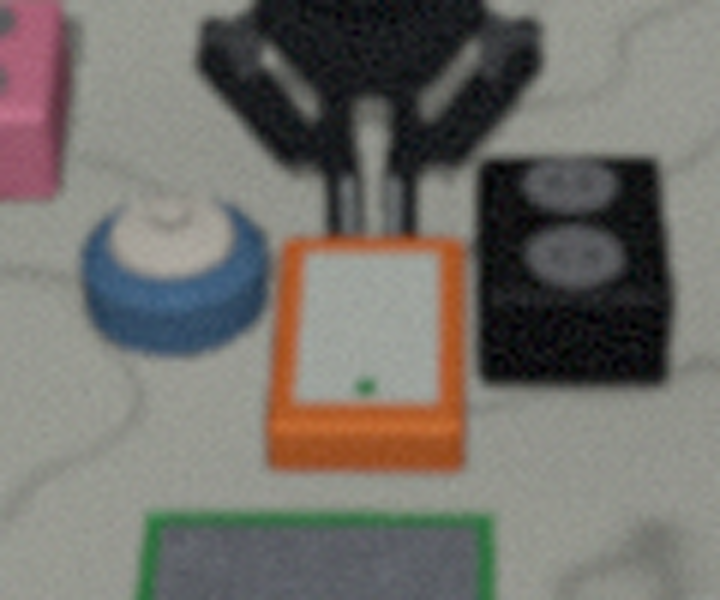

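apply_moves([
  [[0,-0.3,0],0,0.1],
  [[0,-0.7,0],0,0.1],
  [[0,-1.2,0],0,0.1],
  [[0,-1.7,0],0,0.1],
  [[0,-2.2,0],0,0.1],
  [[0,-2.7,0],0,0.1],
  [[0,-3.2,0],0,0.1],
  [[0,-3.7,0],0,0.1],
  [[0,-4.1,0],0,0.1],
  [[0,-4.4,0],0,0.1],
])

```text
clock: 18.0
tcp_pos: [0.5342, -0.0259, 0.0103]
orientation: [0.0, 0.999, 0.04, 0.0]
wrist_force: [-0.2, -1.0, 0.7]
finger_gap: 0.0084
```

```bash
python3 look.py m side wrist|head -1; 
python3 st.py m wrist,side "[.530,.041,0.08]"
```

```text
{'clock': 18.0, 'joint_pos': [-0.1985, 0.4086, -0.4007, 0.7615, -0.0, 1.2919], 'tcp_pos': [0.5342, -0.0259, 0.0103], 'orientation': [0.0, 0.9992, 0.0402, 0.0], 'wrist_force': [-0.169, -1.042, 0.6836], 'finger_gap': 0.0084}
bank ['wrist'] [529.1  41.7] [4.24] [0.011]
bank ['side'] [528.3  39.7] [5.] [0.011]
bank ['wrist', 'side'] [528.9  41.3] [4.69] [0.013 0.018]
lateral mm -0.58496485330698 along 81.80367951596412 dyaw deg 0.08682473464764051
```

View pics/m_wrist.png

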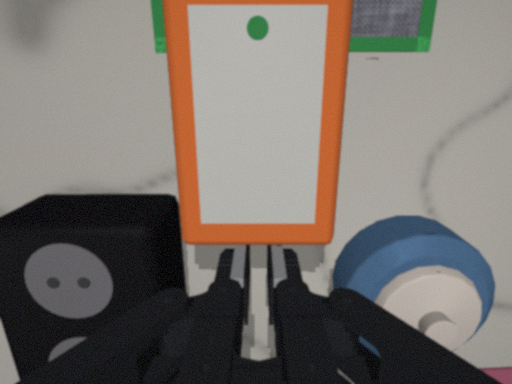

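View pics/m_side.png

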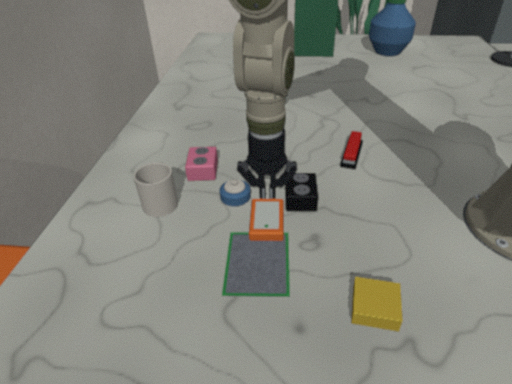

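apply_moves([
  [[0,-0.3,0],0,0.1],
  [[0,-0.8,0],0,0.1],
  [[0,-1.3,0],0,0.1],
  [[0,-1.8,0],0,0.1],
  [[0,-2.4,0],0,0.1],
  [[0,-3,0],0,0.1],
  [[0,-3.6,0],0,0.1],
  [[0,-4.2,0],0,0.1],
  [[0,-4.7,0],0,0.1],
  [[0,-5,0],0,0.1],
])

```text
clock: 19.35
tcp_pos: [0.5303, 0.024, 0.0104]
orientation: [0.0, 0.999, 0.04, 0.0]
wrist_force: [0.6, -1.7, 0.9]
finger_gap: 0.0087
```

```bash
python3 look.py n side wrist scene|head -1; 
python3 st.py n wrist,side,scene "[.525,.091,0.08]"
```

```text
{'clock': 19.35, 'joint_pos': [-0.106, 0.402, -0.4112, 0.7574, -0.0001, 1.3843], 'tcp_pos': [0.5303, 0.024, 0.0104], 'orientation': [0.0, 0.9992, 0.0402, 0.0001], 'wrist_force': [0.6224, -1.6589, 0.9379], 'finger_gap': 0.0087}
bank ['wrist'] [525.4  91.5] [4.52] [0.017]
bank ['side'] [524.4  88.4] [4.91] [0.013]
bank ['scene'] [522.2  90. ] [3.82] [0.011]
bank ['wrist', 'side', 'scene'] [524.6  90.6] [4.5] [0.024 0.022 0.025]
lateral mm -0.8835561145018325 along 131.27897916146253 dyaw deg -0.10216051467432674
```

View pics/n_wrist.png

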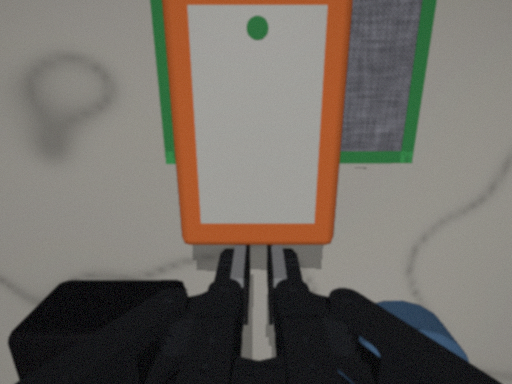

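apply_moves([
  [[0,-0.4,0],0,0.1],
  [[0.05,-1,0],0,0.1],
  [[0.1,-1.6,0],0,0.1],
  [[0.16,-2.3,0],0,0.1],
  [[0.23,-3,0],0,0.1],
  [[0.3,-3.7,0],0,0.1],
  [[0.36,-4.4,0],0,0.1],
  [[0.42,-5,0],0,0.1],
  [[0.46,-5.4,0],0,0.1],
  [[0.48,-5.7,0],0,0.1],
])

```text
clock: 20.75
tcp_pos: [0.5305, 0.0811, 0.0103]
orientation: [0.0, 0.999, 0.04, 0.0]
wrist_force: [-0.2, -0.6, -0.1]
finger_gap: 0.0089
```

```bash
python3 look.py q side wrist scene|head -1; 
python3 st.py q wrist,side,scene "[.525,.148,0.08]"
```

```text
{'clock': 20.75, 'joint_pos': [0.0021, 0.4113, -0.3961, 0.7632, -0.0001, 1.4926], 'tcp_pos': [0.5305, 0.0811, 0.0103], 'orientation': [0.0, 0.9992, 0.0402, 0.0001], 'wrist_force': [-0.1584, -0.5863, -0.0908], 'finger_gap': 0.0089}
bank ['wrist'] [525.7 148.6] [4.64] [0.014]
bank ['side'] [525.1 146.2] [4.65] [0.008]
bank ['scene'] [522.6 147.3] [4.27] [0.013]
bank ['wrist', 'side', 'scene'] [525.1 147.4] [4.5] [0.023 0.011 0.03 ]
lateral mm 4.174241880746134 along 187.90363039306214 dyaw deg -0.10392706629331983
```

View pics/q_wrist.png

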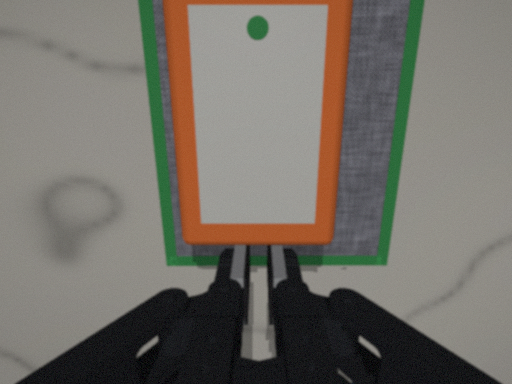

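View pics/q_side.png

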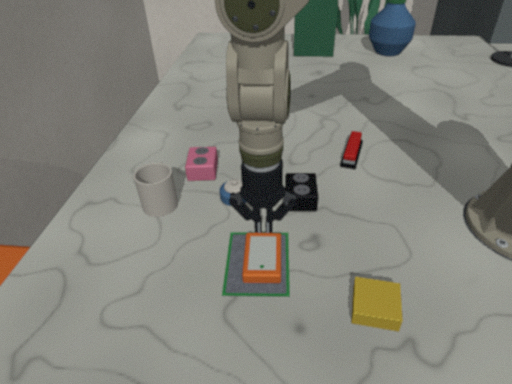

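All of the bank lies on the mat, about 9 mm off-centre against 28 mm allowed. I'll back off 0.8 cm, then lift away.

apply_moves([
  [[0,0.3,0],0,0.1],
  [[0,0.8,0],0,0.1],
  [[0,0.8,-0.5],0,0.1],
  [[0,0.8,-2],0,0.1],
  [[0,0.8,-4],0,0.1],
  [[0,0.8,-7],0,0.1],
  [[0,0.8,-10],0,0.1],
  [[0,0.8,-13],0,0.1],
  [[0,0.8,-15],0,0.1],
  [[0,0.8,-15],0,0.1],
])

```text
clock: 22.15
tcp_pos: [0.5326, 0.073, 0.163]
orientation: [0.0, 0.999, 0.04, 0.003]
wrist_force: [0.1, 0.2, -0.2]
finger_gap: 0.0086
```

```bash
python3 look.py r side wrist scene|head -1; 
python3 st.py r wrist,side,scene "[.525,.148,0.08]"
python3 - <<'E'
from fit import *
for cs in(['side'],['scene'],['side','scene']):
  m=show('r',cs,'mat');b=show('r',cs,'bank',[.525,.148,.08])
  P=boxpts(*b,.07,.11,0)[:4,:2]-m[:2];c,s=np.cos(m[2]),np.sin(m[2])
  print('corners in mat mm',np.round(np.c_[P@[c,s],P@[-s,c]]*1000,1).tolist())
E
```

```text
{'clock': 22.15, 'joint_pos': [-0.0132, 0.2673, -0.1866, 1.1119, 0.0, 1.4772], 'tcp_pos': [0.5326, 0.073, 0.163], 'orientation': [0.0001, 0.9992, 0.0402, 0.0025], 'wrist_force': [0.1285, 0.1513, -0.1539], 'finger_gap': 0.0086}
bank ['wrist'] [525.7 147.3] [4.5] [0.008]
bank ['side'] [524.8 147.2] [4.46] [0.017]
bank ['scene'] [522.6 147.6] [4.48] [0.013]
bank ['wrist', 'side', 'scene'] [525.1 147.4] [4.54] [0.012 0.017 0.029]
lateral mm 4.187188421135261 along 187.85534457392976 dyaw deg -0.06432591217056682
mat ['side'] [534.5 151. ] [4.72] [0.011]
bank ['side'] [524.8 147.2] [4.46] [0.017]
corners in mat mm [[25.3, 51.9], [24.8, -58.1], [-45.2, -57.8], [-44.7, 52.2]]
mat ['scene'] [532.3 150.5] [4.64] [0.006]
bank ['scene'] [522.6 147.6] [4.48] [0.013]
corners in mat mm [[25.2, 52.8], [24.9, -57.2], [-45.1, -57.0], [-44.8, 53.0]]
mat ['side', 'scene'] [533.5 150.7] [4.63] [0.014 0.01 ]
bank ['side', 'scene'] [524.2 147.3] [4.43] [0.02  0.019]
corners in mat mm [[25.6, 52.2], [25.2, -57.8], [-44.8, -57.5], [-44.4, 52.5]]
```

View pics/r_side.png

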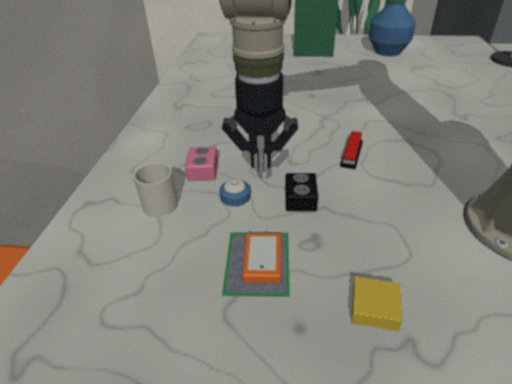

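View pics/r_wrist.png

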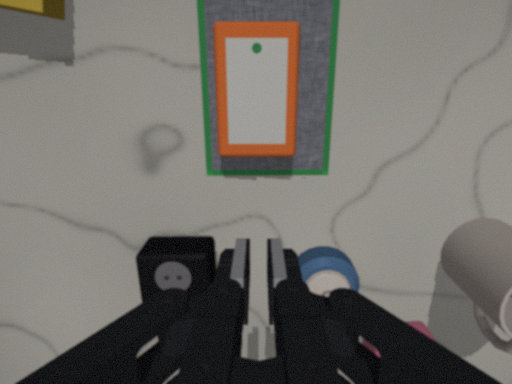

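The bank lies wholly inside the green border at side (262,257). The hand is clear above it, and the mug, stapler and notes look unmoved. Handing in.

```bash
python3 -c "
from workcell import env
print(env.hand_in())"
```

```text
the job is handed in; nothing more can be done
None
```

The power bank lies wholly on the grey charging mat, and I handed the job in at about 22 s of the 72 s; no verdict was reported.

**What I did:** I nudged the bank sideways with shut fingertips to line it up with the gap. I then pushed it from behind, long way first, between the black block and the blue jar and on to the mat. Partway into the gap I backed off a few millimetres, narrowed the fingers from 0.3 to 0.1 open and raised them 4 mm. Their elbows would otherwise have passed too close to the block. At the end I drew the hand back and lifted it clear.

**Last checks:**
- **Position on the mat:** the corners lie at x from -45 to +26 mm and y from -58 to +53 mm in the mat's frame, against limits of ±63 and ±83 mm. The bank is within about 0.3° of the mat's direction.
- **Forces:** the wrist readings at the end of each move stayed at about 2 N or less. I saw no contact with the block or jar in any picture.
- **Other objects:** the mug, stapler and notes look unmoved by eye; I did not measure them.

**Disagreements:** the cameras differed by 2–5 mm on absolute positions. Inside the gap, estimates of the bank's offset from the centre line differed by about 2 mm, against about 4 mm of room each side. My jar fit in the side view was also poor, so I judged the gap there from the block, the image edges and the stated 148 mm spacing.

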